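# Close the filter slide and hold the glass cell in the light path

### The job

A filter has just been loaded into the light source of the optical test rig: push its filter slide fully home. Then take the middle-length one of the three glass cells out of the black rack, gripping it only by its broad frosted faces with nothing touching its clear end windows, and hold it upright and square midway between the source and the receiver, so that the light passes through the middle of both end windows; do not knock it against the rig. Finish while still holding it there, free of everything but the gripper, and leave the other two cells and everything else on the bench as they are.

Things in the scene. Friction and masses are not known exactly. Their poses are not given: they have to be found in the camera images.
- rig: Fixed optical test rig: aluminium profile 60 (x) x 360 (y) x 25 mm with two dark heads. Origin: centre of its underside, on the bench. Light runs along y over x = 0, 75 mm up. Source head (+y): 76 mm wide, y 85 to 176, top 106 mm; receiver head (-y): 60 mm wide, y -85 to -155, top 102 mm. A 32 mm lens tube on each reaches inward to y = 65 and y = -65, leaving a 130 mm open gap above the profile
- light_path (a point): The middle of the light path, halfway between the two lens tubes, 75 mm above the bench; axes as the rig's (the light runs along y). The beam is pencil-thin
- filter_slide (a joint): How far the filter slide stands out of the source head, in m: 0 = fully home, 0.045 = right out. It slides along the rig's x at y = 105 mm, out towards -x (the robot's side); about 2 N of friction, stays where it is left, firm stop at 0, where its cover plate (4 x 15 x 48 mm, behind the knob) lies against the head's -x face
- slide_knob (a point): Centre of the outer end face of the slide's steel finger knob, a round stub 12 mm in diameter, 12 mm long, lying along the rig's x and standing out towards -x from the cover plate, 83 mm above the bench. Axes as the rig's. With the slide home it is at x = -55, y = 105 mm of the rig
- cell20: The middle-length glass cell, 20 g, an empty upright box 12.5 (x) x 22.5 (y) x 45 mm (z), open at the top. Origin: centre of its underside. The two broad faces (12.5 mm apart, facing +-x) are frosted; the two narrow ends (22.5 mm apart, facing +-y) are clear windows. It starts upright in one of the rack's three bays, its y along the row
- cell20_windows: The two clear end windows of the middle-length cell, 9 mm wide and 43 mm high, at its +-y ends; origin and axes as cell20. Fingers must not touch them
- cell20_centre (a point): Point inside the middle-length cell on the line through the middles of its two windows, 22.5 mm above its underside; this point belongs in the light path. Axes as cell20
- rack: Black grooved rack, fixed, 50 (x) x 172 (y) x 20 mm high; origin: centre of its underside, on the bench. Three bays in a row along y at y = -54, 0 and 54 mm, each 14 x 45 mm and 12 mm deep (floor 8 mm above the bench); the cells stand in them, 33 mm showing, in any order
- cell10: The shortest glass cell, 12.5 x 12.5 x 45 mm, standing in another bay; to be left. Origin: centre of its underside
- cell40: The longest glass cell, 12.5 (x) x 42.5 (y) x 45 mm, standing in another bay; to be left. Origin: centre of its underside
- module: Loose black module with a green terminal block, 36 x 62 x 22 mm, to be left. Origin: centre of its underside
- spare_filter: Loose spare filter in a dark ring 30 mm in diameter, 8 mm high, to be left. Origin: centre of its underside
- driver: Loose black-handled screwdriver lying on the bench, 150 mm long (along its x), 26 mm thick, to be left. Origin: below the middle of its length, on the bench
- bottle: Loose white dropper bottle with a black cap, 48 mm in diameter, 128 mm high, to be left. Origin: centre of its underside
- tape: Loose roll of paper tape lying flat, 84 mm in diameter, 19 mm high, to be left. Origin: centre of its underside

How it is judged:
By the outcome, as a careful person would: the job done as asked, in the order asked, and still so for the second after the job is handed in, while the arm keeps its last pose, push and grip.
It also fails if it takes over 64 s, if anything falls off the work surface, if the arm or the gripper's body presses on something with over 40 N, if the wrist force passes 120 N, or if a joint passes its speed limit or range.

### The arm

A 6-joint arm with a two-finger parallel gripper is mounted at the origin on the work surface. World frame = base frame: x ahead of the robot, y to its left, z up, the work surface at z = 0. Lengths are in m, angles in degrees, forces in N, time in s.
With the tool pointing down it reaches from about 0.3 to 0.75 m from the base axis. Payload 8.5 kg.
Tool frame: the origin (TCP) lies between the finger pads; the fingertips stand 19 mm ahead of it and the grasp point (between the pads) is the TCP; z points along the fingers, y is the direction in which the jaws open and shut (so a half turn about z gives the same grasp; the last joint's range is limited). The gripper opens to 85 mm and grips with 20 to 120 N. Pads are 22 mm wide; open, the fingers measure 114 mm over their backs; the gripper's body (76 mm by 85 mm) begins 54 mm behind the grasp point. The pads swing forward as they close: fully open they stand 13 mm farther back than shut.
Start: joints at [-83.784, 21.807, 74.336, -0, 83.858, -12.336], TCP at [0.175, -0.521, 0.25] pointing down, gripper open.
Joint ranges: [-178.18, 178.18], [-50.72, 133.34], [12.68, 142.11], [-81.47, 261.47], [9.98, 163.14], [-165.26, 165.26]. Speed limits (degrees/s): [136.94, 136.94, 180, 180, 180, 180].

### API

Orientations are given as a 3x3 rotation matrix whose columns are the frame's x, y, z axes.
In Python, from rig import env gives the robot as it stands.
- The arm moves only by the shell command python3 -m pendant 'ROWS' [OPENING] [FORCE]. ROWS is JSON, a list of rows, each a list of 2 entries, a list of its own where there are three numbers: the shift along the tool's x, y, z scaled (see below), then the turn, a rotation vector about the tool's x, y, z scaled (see below). A call has 1 to 20 rows; each row shifts and turns the commanded pose from where the row before left it, along the tool's axes as they then stand; what a row does not reach is not made up. The controller multiplies each number of a shift by 0.1 m and each number of a turn by pi/2 rad. A row lasts 1/8 s, in which the tool goes at most 62.5 mm and 10.7 degrees, less where a joint would pass 70% of its speed; a pose out of reach is approached as far as the arm can. A call with a number of a shift or a turn outside -1 to 1 is refused whole. A call with a gripper value outside its range is refused whole. OPENING is the gripper command: -1 is shut, 1 is fully open, values between are in proportion, set as the call begins (- or left out, the last holds). The fingers move at their own pace and stop on an object; FORCE is the grip in N (left out, the last holds). Time passes only in rows, so rows that do not move let the fingers close. It gives the time, the measured TCP pose, the force and the opening at its end, in the units of the state.
- env.observe(): the state, without advancing time (a new reading comes with each control period).
- env.get_image(name): name is "scene" or "top" or "wrist"; returns a dict with "image" (384x512x3 uint8, red, green, blue), "K" (3x3 intrinsics, pixels), "R" (3x3) and "t" (3): a world point X has camera coordinates R X + t. Camera axes: x right, y down, z forward; pixel columns grow to the right and rows downward; lengths in m; the calibration is good to about 2 mm. A picture is of the moment at which its call begins. There is no depth.
- env.close_job(): hands the job in, once; it reports no verdict.
The state is a dict: "time_s": time; "q": joint angles; "qvel": joint speeds; "joint_efforts": joint torques, N m; "position": TCP position; "tool_rot": TCP orientation; "ft_force": force on the tool from outside, world axes, zero at the start; "wrist_torque": the same for the moment, N m; "grip_width": finger opening in m.
Only numpy, scipy, OpenCV 4.12 (cv2) and the standard library are available. Lean on these libraries where they do the work, as an engineer would, in place of code of your own. Each camera call takes 0.05 s, during which the arm holds its last target.

## Working session

There is one attempt and no reset: what is moved stays moved. The work goes in short steps, Python scripts to look and compute and a shell command to move; the robot and the scene stay as the last step left them, time stands still between calls to the robot, and variables do not carry over. Pictures are saved under pics/ and viewed, and the job is handed in when it is done.

```bash
ls; mkdir -p pics; python3 - <<'E'
from rig import env
import cv2
s=env.observe();print(s)
for n in("scene","top","wrist"):
    d=env.get_image(n);cv2.imwrite(f"pics/{n}0.png",d["image"][:,:,::-1]);print(n,d["K"],d["R"],d["t"])
E
```

```text
pics
{'time_s': 0.0, 'q': array([-8.37850689e+01,  2.18421852e+01,  7.43856080e+01,  2.00000074e-04,
        8.38575093e+01, -1.23358099e+01]), 'qvel': array([-0.00931056, -0.0088176 , -0.0399458 , -0.04555337, -0.03876891,
        0.0244287 ]), 'joint_efforts': array([ 2.53971530e-04, -4.48458159e+01, -2.31274849e+01, -1.86073721e-04,
        4.84209406e-03,  5.02536159e-05]), 'position': array([ 0.17494825, -0.52115314,  0.24969553]), 'tool_rot': array([[ 9.48042424e-01,  3.18143894e-01, -1.57725803e-04],
       [ 3.18143770e-01, -9.48041323e-01,  1.48043384e-03],
       [ 3.21460406e-04, -1.45369356e-03, -9.99998892e-01]]), 'ft_force': array([-0.83856892,  0.40539042,  0.2729672 ]), 'wrist_torque': array([-0.01433212, -0.03412944,  0.00389129]), 'grip_width': 0.08561119240544557}
scene [[373.92739875   0.         255.95737535]
 [  0.         373.92739875 192.69838037]
 [  0.           0.           1.        ]] [[ 4.84018936e-01  8.75057523e-01  3.30088510e-05]
 [ 4.92614920e-01 -2.72447995e-01 -8.26500230e-01]
 [-7.23226251e-01  4.00058023e-01 -5.62936380e-01]] [-0.30456685 -0.23029517  1.38849825]
top [[495.61129959   0.         259.10051325]
 [  0.         495.61129959 187.59046993]
 [  0.           0.           1.        ]] [[-0.00882129 -0.99982758 -0.01634007]
 [-0.98843322  0.01119251 -0.15124317]
 [ 0.15139998  0.01481691 -0.98836153]] [0.03997069 0.59980581 1.54178267]
wrist [[309.33034534   0.         254.81420709]
 [  0.         309.33034534 189.22310833]
 [  0.           0.           1.        ]] [[ 0.31875785 -0.94783263 -0.00259395]
 [-0.91508032 -0.30845413  0.25977695]
 [-0.24702518 -0.08043227 -0.96566516]] [-0.54873666 -0.03476861  0.37895714]
```

View pics/scene0.png

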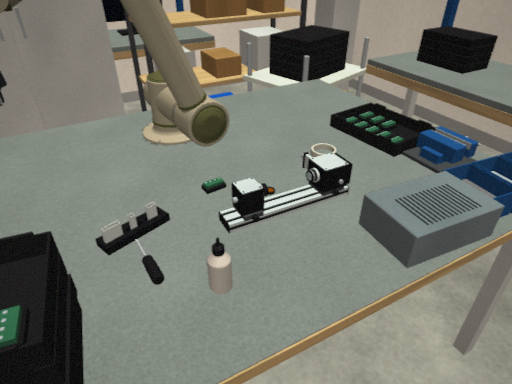

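View pics/top0.png

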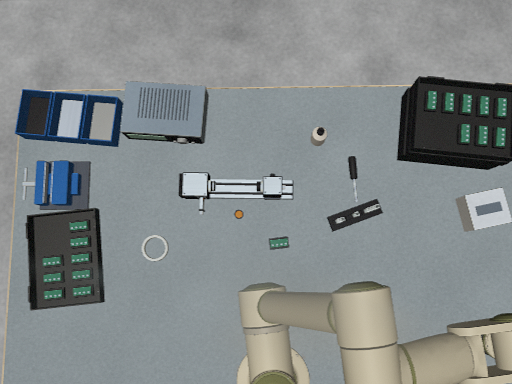

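View pics/wrist0.png

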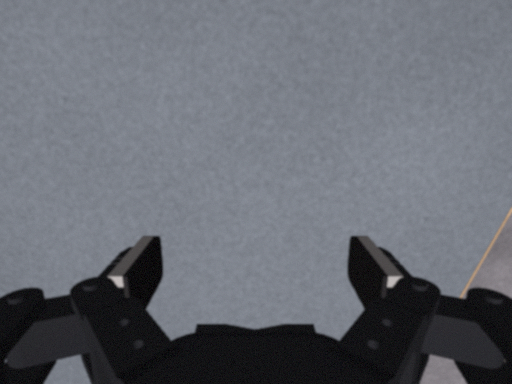

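The top view shows the rig at cols 180–293, rows 172–200, with the knob at about (201,208). The rack is at (355,214) with three cells, and the driver is close to it on the far (+x) side. I'll zoom in.

```bash
cat > h.py <<'E'
from rig import env
import cv2,numpy as np
def grab(n,f):
    d=env.get_image(n);cv2.imwrite(f"pics/{f}.png",d["image"][:,:,::-1]);np.savez(f"pics/{f}.npz",**d);return d
def ray(d,u,v,z):
    r=np.linalg.inv(d["K"])@np.array([u,v,1.]);c=-d["R"].T@d["t"];w=d["R"].T@r
    return c+w*(z-c[2])/w[2]
def proj(d,X):
    p=d["K"]@(d["R"]@np.asarray(X,float)+d["t"]);return p[:2]/p[2]
def crop(d,f,u0,v0,w,h,s):
    im=d["image"][v0:v0+h,u0:u0+w,::-1]
    cv2.imwrite(f"pics/{f}.png",cv2.resize(im,None,fx=s,fy=s,interpolation=cv2.INTER_CUBIC))
E
python3 - <<'E'
from h import *
d=grab("top","top1");crop(d,"t1a",170,160,130,62,6);crop(d,"t1b",320,185,70,55,10)
d=grab("scene","sc1");crop(d,"s1a",215,140,145,90,5);crop(d,"s1b",90,195,90,60,8)
E
```

```text
(no output)
```

View pics/t1a.png

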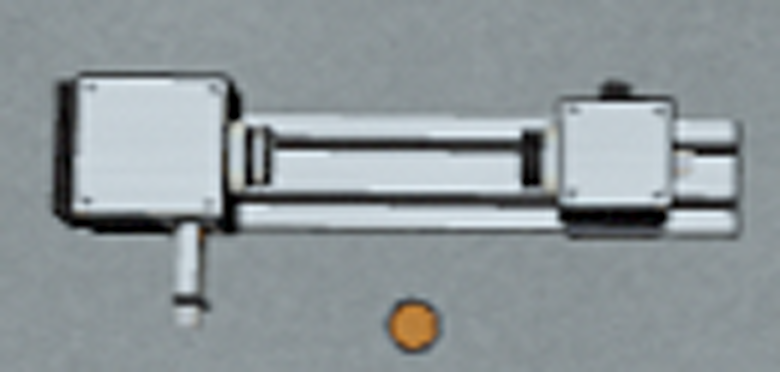

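View pics/t1b.png

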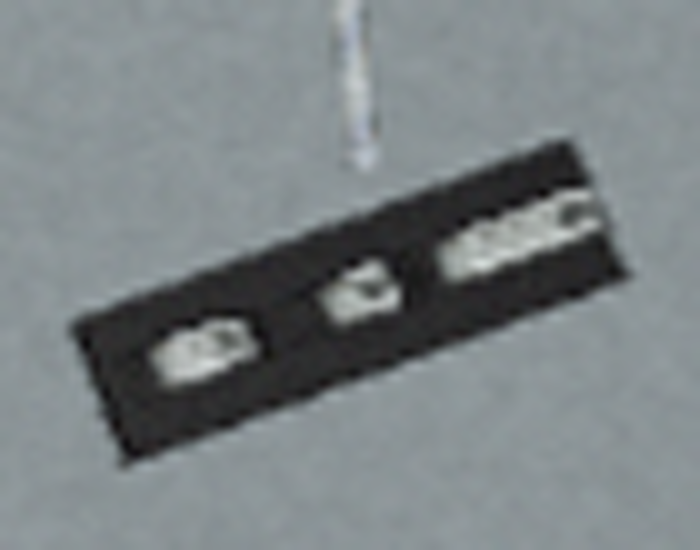

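View pics/s1a.png

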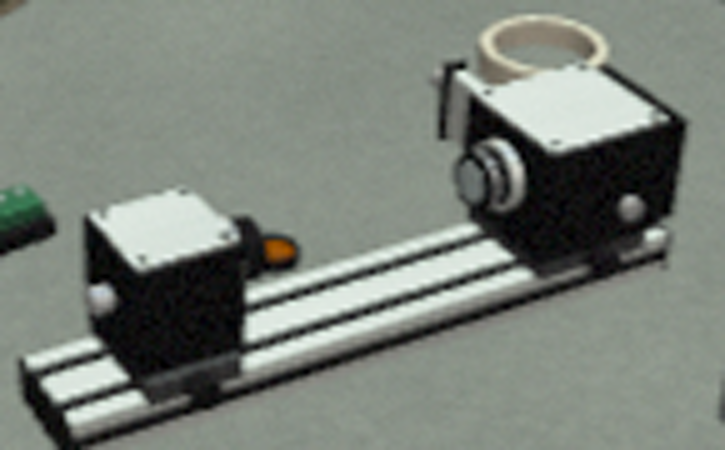

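View pics/s1b.png

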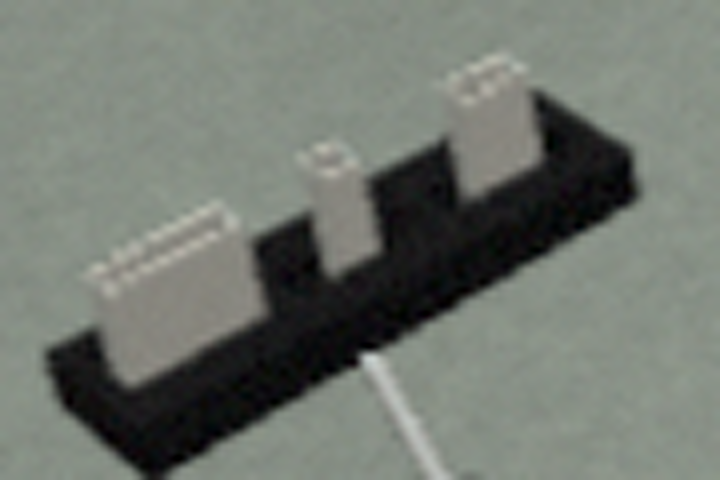

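```bash
cat > m1.py <<'E'
from h import *
d=dict(np.load("pics/top1.npz"))
def P(x,y,u0,v0,s,z): return ray(d,u0+(x+.5)/s-.5,v0+(y+.5)/s-.5,z)
rk=np.array([P(x,y,320,185,10,.02) for x,y in[(75,325),(572,140),(630,275),(122,465)]])
print("rack",rk.round(4),rk.mean(0),[np.linalg.norm(rk[i]-rk[i-1]) for i in range(4)])
for n,z,c in(("src",.106,[(77,75),(224,77),(226,215),(77,213)]),("rec",.102,[(558,98),(673,98),(673,208),(558,208)])):
    q=np.array([P(x,y,170,160,6,z) for x,y in c]);print(n,q.round(4),q.mean(0).round(4))
    if n=="src":a=q.mean(0)
v=a-q.mean(0);print("yaw",np.degrees(np.arctan2(-v[0],v[1])),np.linalg.norm(v[:2]))
for p in[(740,120),(740,234)]:print("prof",P(*p,170,160,6,.025))
print("knob",P(188,322,170,160,6,.083),P(188,304,170,160,6,.083))
# masks: rack and source masks subpixel
for p in [(205,352),(362,292),(525,232)]: print("cell top",P(*p,320,185,10,.053))
E
python3 m1.py
```

```text
rack [[ 0.5057 -0.1836  0.02  ]
 [ 0.564  -0.3457  0.02  ]
 [ 0.52   -0.3624  0.02  ]
 [ 0.4606 -0.1974  0.02  ]] [ 0.5125753 -0.2722829  0.02     ] [np.float64(0.047173380268464134), np.float64(0.17226093300811127), np.float64(0.047042247816418324), np.float64(0.17541160821708404)]
src [[0.6424 0.2706 0.106 ]
 [0.6404 0.1944 0.106 ]
 [0.5684 0.1929 0.106 ]
 [0.5703 0.2696 0.106 ]] [0.6054 0.2319 0.106 ]
rec [[ 0.6281  0.022   0.102 ]
 [ 0.6274 -0.0374  0.102 ]
 [ 0.57   -0.0365  0.102 ]
 [ 0.5707  0.0225  0.102 ]] [ 0.5991 -0.0073  0.102 ]
yaw -1.512559608070801 0.23931986281387668
prof [ 0.62847345 -0.07592211  0.025     ]
prof [ 0.56621139 -0.0747307   0.025     ]
knob [0.51584116 0.21501555 0.083     ] [0.52521365 0.21509962 0.083     ]
cell top [ 0.49375207 -0.22023314  0.053     ]
cell top [ 0.51219386 -0.27025037  0.053     ]
cell top [ 0.53066407 -0.32228693  0.053     ]
```

```bash
python3 - <<'E'
from h import *
s=env.observe();d=dict(np.load("pics/top1.npz"))
w=env.get_image("wrist");c=-w["R"].T@w["t"]
print("cam in tool",s["tool_rot"].T@(c-s["position"]),(w["R"]@s["tool_rot"]).round(3))
E
python3 -m pendant '[[[0,0,-0.2],[0,0,-0.111]],[[0,0,-0.2],[0,0,-0.111]],[[0,0,-0.2],[0,0,-0.111]],[[0,0,-0.2],[0,0,-0.111]],[[0,0,-0.2],[0,0,-0.111]],[[0,0,-0.2],[0,0,-0.111]],[[0,0,-0.2],[0,0,-0.111]],[[0,0,0],[0,0,0]]]' -1
```

```text
cam in tool [ 0.06520923 -0.00026921 -0.12376578] [[ 0.001  1.     0.001]
 [-0.966  0.001 -0.26 ]
 [-0.26  -0.001  0.966]]
time_s: 1.3
position: [0.175, -0.5216, 0.3913]
tool_rot: [[0.028, 1.0, 0.0], [1.0, -0.028, -0.003], [-0.003, 0.0, -1.0]]
ft_force: [0.2, -0.1, 0.3]
grip_width: -0.0001
```

```bash

python3 -m pendant '[[[0.3,0.33,0.1],[0,0,0]],[[0.3,0.33,0.1],[0,0,0]],[[0.3,0.33,0.1],[0,0,0]],[[0.3,0.33,0.1],[0,0,0]],[[0.3,0.33,0.1],[0,0,0]],[[0.3,0.33,0.1],[0,0,0]],[[0.3,0.33,0.1],[0,0,0]],[[0.3,0.33,0.1],[0,0,0]],[[0.3,0.33,0.1],[0,0,0]],[[0.3,0.33,0.1],[0,0,0]],[[0,0,0],[0,0,0]],[[0,0,0],[0,0,0]]]'
python3 - <<'E'
from h import *
d=grab("wrist","w1")
print(proj(d,[.51,-.27,.02]))
E
```

```text
time_s: 2.8
position: [0.5124, -0.2303, 0.2897]
tool_rot: [[0.029, 1.0, -0.001], [1.0, -0.029, 0.0], [0.0, -0.001, -1.0]]
ft_force: [0.0, 0.4, 0.2]
grip_width: 0.0001
[254.57285017 189.33170259]
```

View pics/w1.png

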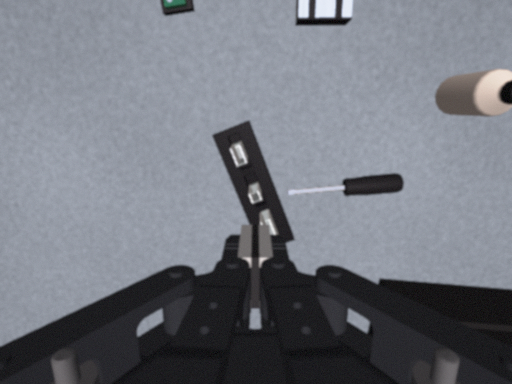

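```bash

python3 -m pendant '[[[0.48,-0.05,0],[0,0,0.016]],[[0.48,-0.05,0],[0,0,0]],[[0.48,-0.05,0],[0,0,0]],[[0.48,-0.05,0],[0,0,0]],[[0.48,-0.05,0],[0,0,0]],[[0.48,-0.05,0],[0,0,0]],[[0.48,-0.05,0],[0,0,0]],[[0.48,-0.05,0],[0,0,0]],[[0,0,0],[0,0,0]],[[0,0,0],[0,0,0]]]'
python3 - <<'E'
from h import *
d=grab("wrist","w2")
cv2.imwrite("pics/w2b.png",cv2.resize(d["image"][:,:,::-1],(800,600),interpolation=cv2.INTER_CUBIC))
E
```

```text
time_s: 4.1
position: [0.4915, 0.1542, 0.2904]
tool_rot: [[0.053, 0.999, 0.0], [0.999, -0.053, -0.0], [-0.0, 0.0, -1.0]]
ft_force: [-0.1, -0.6, -0.1]
grip_width: 0.0
```

View pics/w2b.png

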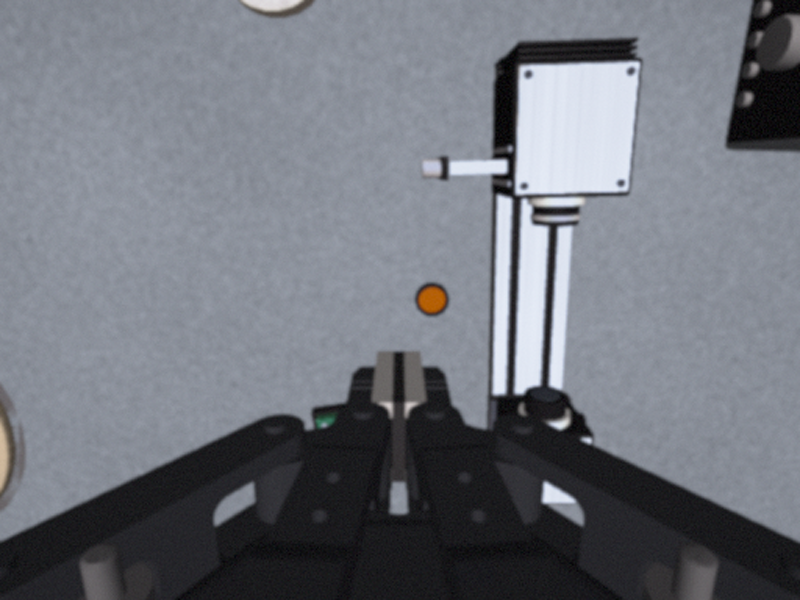

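```bash
cat > m2.py <<'E'
from h import *
d=dict(np.load("pics/w2.npz"));g=cv2.cvtColor(d["image"],cv2.COLOR_RGB2GRAY).astype(float)
k=1/1.5625
def U(x,y):return (x+.5)*k-.5,(y+.5)*k-.5
# source plate: rotated rect of bright mask
m=((g>185)).astype(np.uint8);m[:, :315]=0; m[:36]=0
n,l,st,c=cv2.connectedComponentsWithStats(m)
for i in range(1,n):
    if st[i,4]>300: print(st[i],c[i])
# subpixel edges along rows for plate (rows 50..115) and profile (rows 150..250), bench ~150
def edge(row,u0,u1,th):
    r=g[row];x=np.arange(u0,u1)
    return [x0+(th-r[x0])/(r[x0+1]-r[x0]) for x0 in x if (r[x0]-th)*(r[x0+1]-th)<0]
for r in (50,70,90,110): print(r,np.round(edge(r,315,420,150),2))
for r in (150,170,190,210,230,248): print(r,np.round(edge(r,305,380,150),2), g[r,305:320].astype(int)if r==190 else"")
E
python3 m2.py
python3 - <<'E'
from h import *
d=dict(np.load("pics/w2.npz"));crop(d,"w2c",260,20,160,120,5);crop(d,"w2d",300,120,100,150,4)
E
```

```text
[ 330   40   79   84 5940] [367.90925926  81.46329966]
[ 316  126   11  126 1002] [320.71956088 187.4491018 ]
[ 330  128   20  124 1780] [339.04494382 192.76685393]
[352 145  14 104 870] [358.37931034 195.51034483]
50 [331.62 408.2 ]
70 [331.25 406.33]
90 [330.47 404.59 407.75 408.67 409.33]
110 [323.23 329.58 402.88 406.75]
150 [305.67 317.23 326.45 332.44 350.32 356.34 366.76 374.5  379.33] 
170 [316.62 325.8  331.76 349.3  355.33 365.53 372.4  375.67 377.8 ] 
190 [316.13 325.29 331.08 348.3  354.08 364.6 ] [145 145 141 145 147 144 145 137 112  77  75 142 203 229 231]
210 [315.56 324.72 330.28 347.31 352.93 369.67 370.5  376.5 ] 
230 [315.15 324.22 329.36 346.31 351.7  361.83] 
248 [314.89 323.48 328.79 337.59 354.8  360.55]
```

View pics/w2c.png

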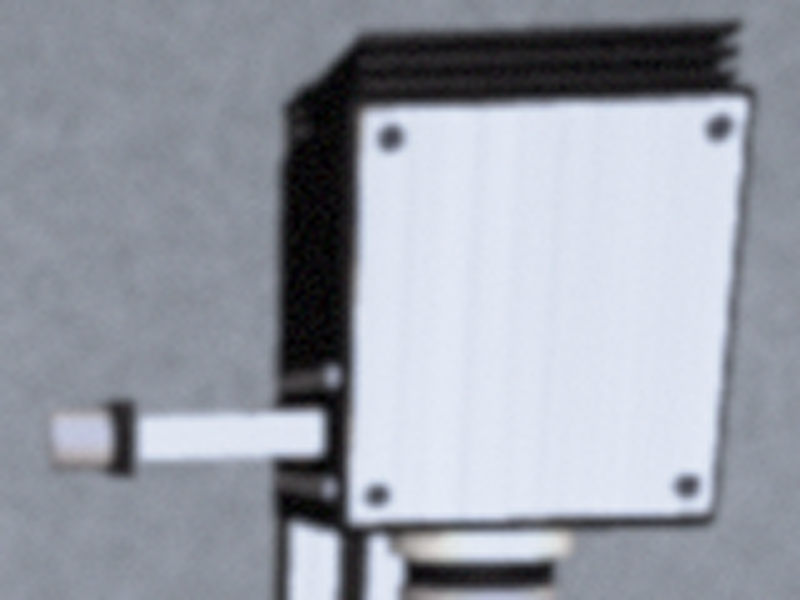

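View pics/w2d.png

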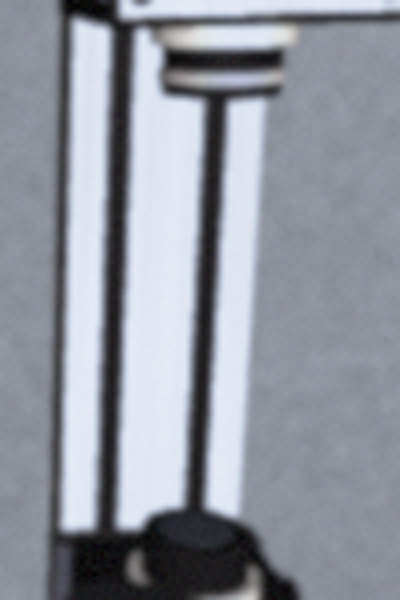

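```bash
cat > m3.py <<'E'
from h import *
d=dict(np.load("pics/w2.npz"))
rows=np.array([150,170,190,210,230])
L=np.array([317.23,316.62,316.13,315.56,315.15]);R=np.array([374.5-0,0,0,0,0])
lp=np.array([ray(d,u,v,.025) for u,v in zip(L,rows)])
rp=np.array([ray(d,u,v,.025) for u,v in zip([366.76,365.53,364.6,361.83],[150,170,190,230])])
for p in(lp,rp):
    f=np.polyfit(p[:,1],p[:,0],1);print("edge yaw",np.degrees(-np.arctan(f[0])),"x at y=.1:",np.polyval(f,.1))
# grooves
for a in ([326.45,325.8,325.29,324.72,324.22],[332.44,331.76,331.08,330.28,329.36],[350.32,349.3,348.3,347.31,346.31],[356.34,355.33,354.08,352.93,351.7]):
    p=np.array([ray(d,u,v,.025) for u,v in zip(a,rows)]);f=np.polyfit(p[:,1],p[:,0],1);print("groove",np.degrees(-np.arctan(f[0])),np.polyval(f,.1))
def C(x,y):return 260+(x+.5)/5-.5,20+(y+.5)/5-.5
def D(x,y):return 300+(x+.5)/4-.5,120+(y+.5)/4-.5
for nm,p,z in[("pl",(348,530),.106),("pr",(714,521),.106),("ptl",(355,97),.106),("ptr",(752,90),.106),("knobend",(50,437),.083),("knobbase",(107,437),.083),("cover out",(135,437),.083)]:
    print(nm,ray(d,*C(*p),z).round(4))
for nm,p,z in[("tube tip",(222,97),.085),("tubeL",(163,80),.075),("tubeR",(283,80),.075)]: print(nm,ray(d,*D(*p),z).round(4))
E
python3 m3.py
```

```text
edge yaw -1.517086022729534 x at y=.1: 0.5683477151465169
edge yaw -1.1544691999388141 x at y=.1: 0.6312511157154982
groove -1.1672140889471265 0.5803421927697601
groove -1.4826806343211576 0.5877009602163017
groove -1.300560895311676 0.6103022315008981
groove -1.4890344028341533 0.6177916448537927
pl [0.566  0.1978 0.106 ]
pr [0.6373 0.1958 0.106 ]
ptl [0.5666 0.2754 0.106 ]
ptr [0.6388 0.2728 0.106 ]
knobend [0.5096 0.2183 0.083 ]
knobbase [0.5214 0.2177 0.083 ]
cover out [0.5272 0.2174 0.083 ]
tube tip [0.5985 0.1758 0.085 ]
tubeL [0.5855 0.1799 0.075 ]
tubeR [0.6181 0.1782 0.075 ]
```

```bash

python3 -m pendant '[[[0.31,-0.19,0],[0,0,-0.018]],[[0.31,-0.19,0],[0,0,0]],[[0,0,0.4],[0,0,0]],[[0,0,0.4],[0,0,0]],[[0,0,0.4],[0,0,0]],[[0,0,0.4],[0,0,0]],[[0,0,0.39],[0,0,0]],[[0,0,0],[0,0,0]],[[0,0,0],[0,0,0]]]'
python3 - <<'E'
from h import *
d=grab("wrist","w3")
cv2.imwrite("pics/w3b.png",cv2.resize(d["image"][:,:,::-1],(800,600),interpolation=cv2.INTER_CUBIC))
E
```

```text
time_s: 5.28
position: [0.4569, 0.2181, 0.0927]
tool_rot: [[0.025, 1.0, 0.002], [1.0, -0.025, 0.0], [0.0, 0.002, -1.0]]
ft_force: [0.7, -0.4, -0.1]
grip_width: 0.0002
```

View pics/w3b.png

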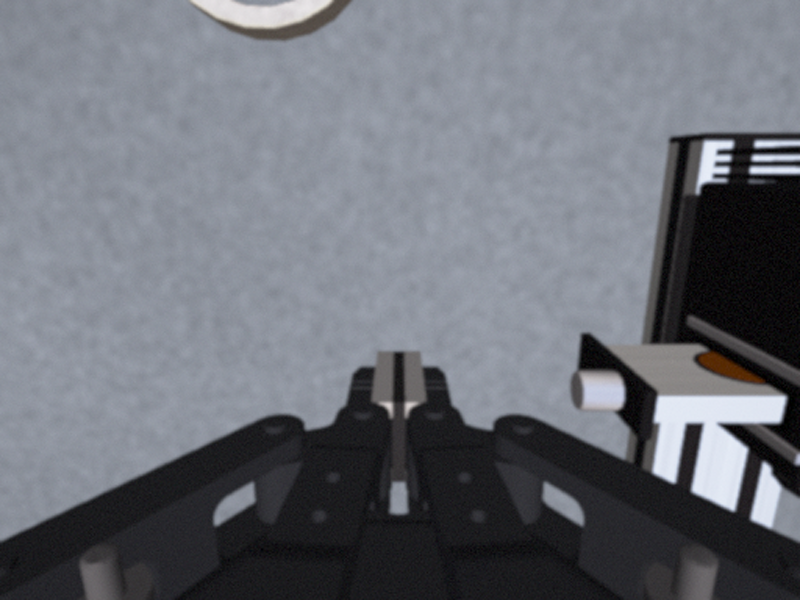

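```bash
python3 - <<'E'
from h import *
d=dict(np.load("pics/w3.npz"));k=1/1.5625
for p in [(572,390),(580,410),(580,372)]:print(ray(d,(p[0]+.5)*k-.5,(p[1]+.5)*k-.5,.083 if p[1]==390 else (.083)))
s=env.observe();T=s["tool_rot"];
for dz in(0,.019):print(proj(d,s["position"]+T[:,2]*dz)/k)
E
```

```text
[0.50872002 0.21740245 0.083     ]
[0.51162239 0.21065864 0.083     ]
[0.51070678 0.2232261  0.083     ]
[400.28457533 406.86261714]
[400.12130489 378.2751024 ]
```

```bash

python3 -m pendant '[[[0,0.2,0],[0,0,0]],[[0,0.1,0],[0,0,0]],[[0,0.1,0],[0,0,0]],[[0,0.1,0],[0,0,0]],[[0,0.1,0],[0,0,0]],[[0,0.05,0],[0,0,0]],[[0,0.05,0],[0,0,0]]]'
python3 - <<'E'
from h import *
d=grab("wrist","w4");crop(d,"w4b",220,180,200,150,4)
E
```

```text
time_s: 6.2
position: [0.526, 0.217, 0.0913]
tool_rot: [[0.023, 1.0, -0.0], [1.0, -0.023, -0.0], [-0.0, -0.0, -1.0]]
ft_force: [-2.4, 0.4, 0.5]
grip_width: 0.0001
```

View pics/w4b.png

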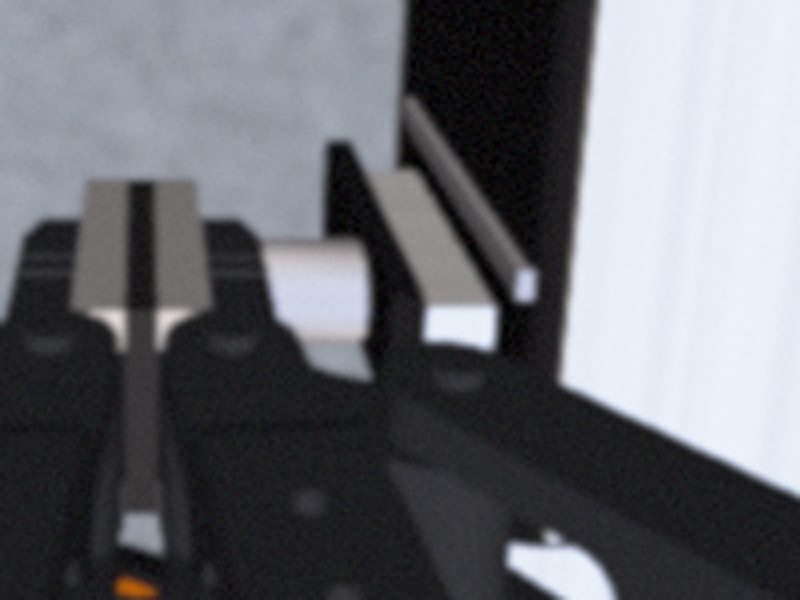

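```bash

python3 -m pendant '[[[0,0.03,0],[0,0,0]],[[0,0.03,0],[0,0,0]],[[0,0.02,0],[0,0,0]]]'
python3 -m pendant '[[[0,0.02,0],[0,0,0]],[[0,0,0],[0,0,0]]]'
python3 - <<'E'
from h import *
d=grab("wrist","w5");crop(d,"w5b",220,180,200,150,4)
E
```

```text
time_s: 6.62
position: [0.5339, 0.2168, 0.0913]
tool_rot: [[0.023, 1.0, -0.0], [1.0, -0.023, -0.0], [-0.0, -0.0, -1.0]]
ft_force: [-1.3, -0.6, -0.3]
grip_width: 0.0002
time_s: 6.88
position: [0.5342, 0.2168, 0.0911]
tool_rot: [[0.023, 1.0, -0.004], [1.0, -0.023, -0.0], [-0.001, -0.004, -1.0]]
ft_force: [-9.3, 0.5, 4.5]
grip_width: 0.0002
```

View pics/w5b.png

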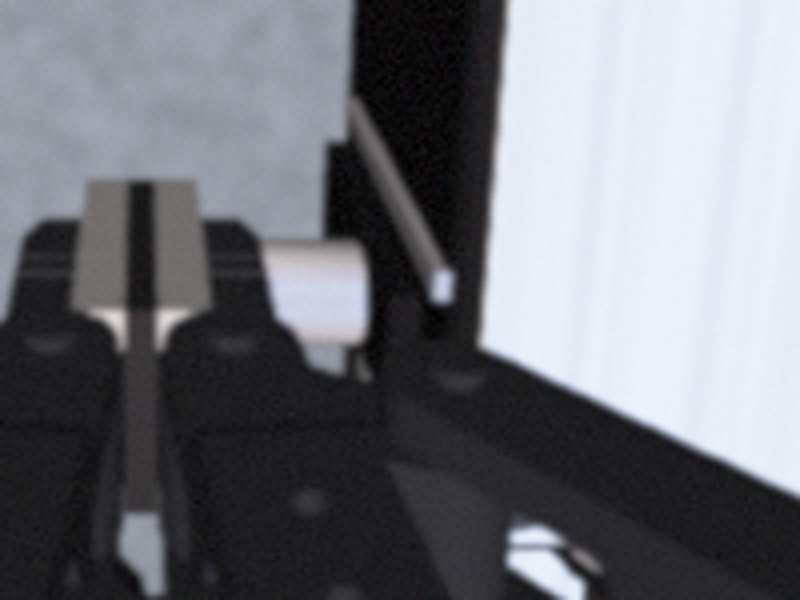

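```bash

python3 -m pendant '[[[0,0.01,0],[0,0,0]],[[0,0,0],[0,0,0]]]'
python3 - <<'E'
from h import *
for n in("scene","top"):
    d=grab(n,n+"6");
    if n=="scene":crop(d,"s6",290,130,80,60,8)
    else:crop(d,"t6",170,160,130,62,6)
E
```

```text
time_s: 7.18
position: [0.5343, 0.2168, 0.0911]
tool_rot: [[0.023, 1.0, -0.006], [1.0, -0.023, -0.001], [-0.001, -0.006, -1.0]]
ft_force: [-11.7, 0.1, 6.3]
grip_width: -0.0002
```

View pics/s6.png

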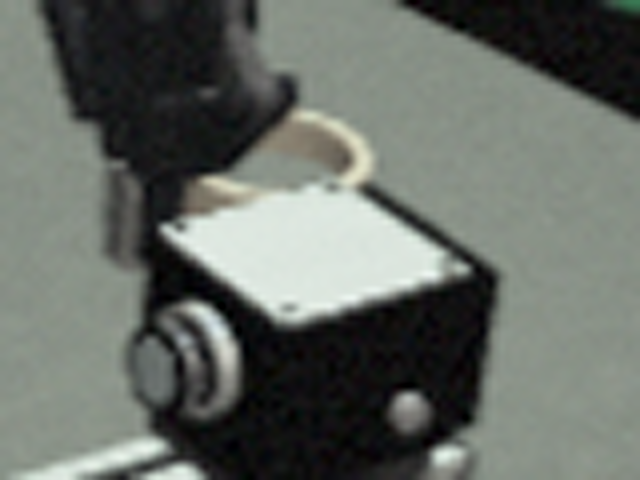

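```bash

python3 -m pendant '[[[0,-0.2,0],[0,0,0]],[[0,-0.3,0],[0,0,0]],[[0,-0.3,0],[0,0,0]],[[0,0,0],[0,0,0]]]'
python3 - <<'E'
from h import *
d=grab("wrist","w7");crop(d,"w7b",300,60,200,250,3)
E
```

```text
time_s: 7.78
position: [0.4556, 0.2188, 0.0915]
tool_rot: [[0.023, 1.0, -0.0], [1.0, -0.023, -0.0], [-0.0, -0.0, -1.0]]
ft_force: [0.2, 0.3, -0.5]
grip_width: 0.0006
```

View pics/w7b.png

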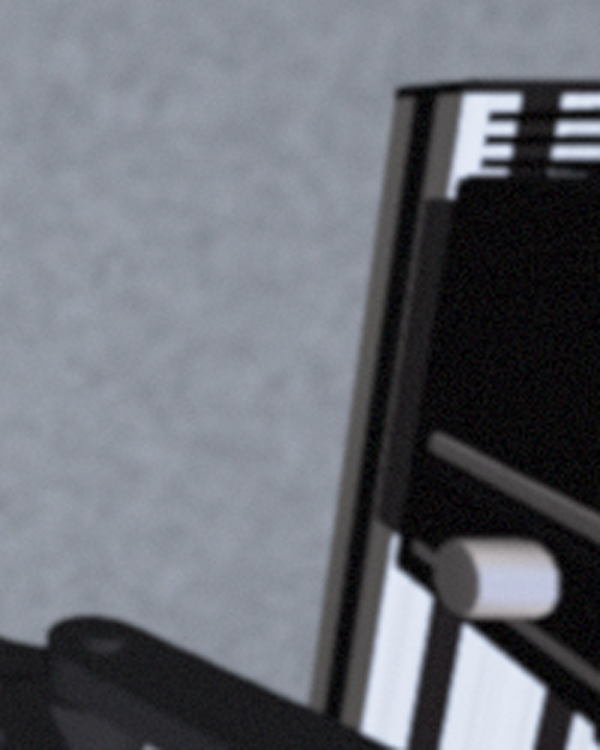

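```bash

python3 -m pendant '[[[0,0,-0.4],[0,0,0]],[[0,0,-0.4],[0,0,0]],[[0,0,-0.4],[0,0,0]],[[0,0,-0.4],[0,0,0]],[[-0.5,0.06,0],[0,0,0]],[[-0.5,0.06,0],[0,0,0]],[[-0.5,0.06,0],[0,0,0]],[[-0.5,0.06,0],[0,0,0]],[[-0.5,0.06,0],[0,0,0]],[[-0.5,0.06,0],[0,0,0]],[[-0.5,0.06,0],[0,0,0]],[[-0.5,0.06,0],[0,0,0]],[[-0.5,0.06,0],[0,0,0]],[[-0.16,0.05,0],[0,0,-0.079]],[[0,0,0],[0,0,-0.079]],[[0,0,0],[0,0,-0.08]],[[0,0,0],[0,0,0]],[[0,0,0],[0,0,0]]]' 0.2
python3 - <<'E'
from h import *
d=grab("wrist","w8")
cv2.imwrite("pics/w8b.png",cv2.resize(d["image"][:,:,::-1],(800,600),interpolation=cv2.INTER_CUBIC))
E
```

```text
time_s: 10.07
position: [0.5052, -0.249, 0.2514]
tool_rot: [[-0.341, 0.94, 0.0], [0.94, 0.341, -0.0], [-0.0, 0.0, -1.0]]
ft_force: [0.4, -0.2, 0.2]
grip_width: 0.0515
```

View pics/w8b.png

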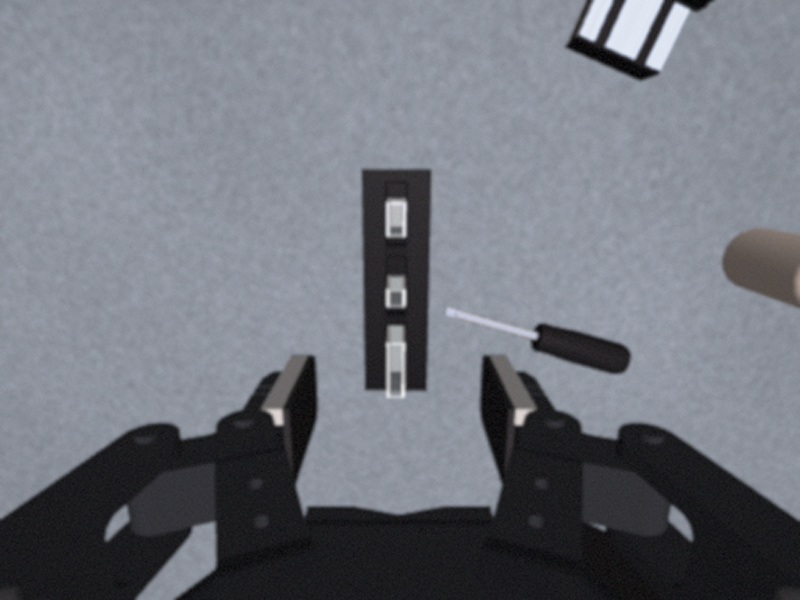

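```bash
python3 - <<'E'
from h import *
d=dict(np.load("pics/w8.npz"));crop(d,"w8c",225,105,60,80,7)
E
```

```text
(no output)
```

View pics/w8c.png

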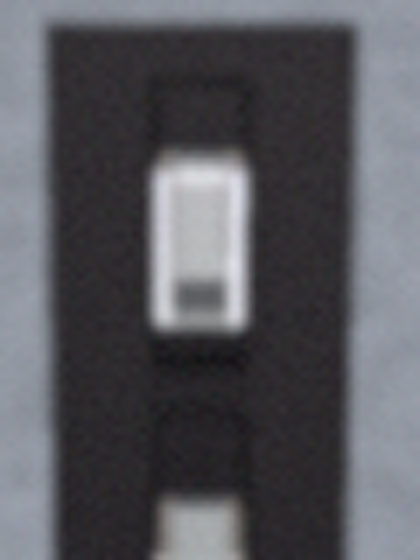

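```bash
python3 - <<'E'
from h import *
d=dict(np.load("pics/w8.npz"));s=env.observe();T=s["tool_rot"];o=s["position"]
def C(x,y):return 225+(x+.5)/7-.5,105+(y+.5)/7-.5
def rel(p,z):return ((T.T@(ray(d,*C(*p),z)-o))*1000).round(1)
for nm,p,z in[("TL",(152,163),.053),("TR",(247,163),.053),("BL",(152,331),.053),("BR",(248,331),.053),("rackTL",(48,27),.02),("rackTR",(354,25),.02)]:print(nm,rel(p,z))
c=np.mean([ray(d,*C(*p),.053) for p in[(152,163),(247,163),(152,331),(248,331)]],0);print(c,T.T@(c-o))
k=1/1.5625
L=[ray(d,x*k,y*k,.02) for x,y in[(362,170),(366,389),(431,170),(426,389)]]
for a,b in((0,1),(2,3)):
    v=L[a]-L[b];print("rack y yaw",np.degrees(np.arctan2(-v[0],v[1])),np.linalg.norm(v))
print("tool yaw-90",np.degrees(np.arctan2(T[1,0],T[0,0]))-90)
E
```

```text
TL [ 44.5  -9.1 198.4]
TR [ 44.5   4.8 198.4]
BL [ 19.9  -9.3 198.4]
BR [ 19.9   5.  198.4]
rackTL [ 63.6 -26.4 231.4]
rackTR [ 63.9  22.2 231.4]
[ 0.49214082 -0.2194237   0.053     ] [ 0.03222792 -0.00215564  0.19836405]
rack y yaw 19.943751029571843 0.1700326177002463
rack y yaw 19.629479759070183 0.17003768863020038
tool yaw-90 19.96600787446077
```

```bash

python3 -m pendant '[[[0.315,-0.01,0.2],[0,0,0]],[[0,0,0.4],[0,0,0]],[[0,0,0.4],[0,0,0]],[[0,0,0.4],[0,0,0]],[[0,0,0.2],[0,0,0]],[[0,0,0],[0,0,0]],[[0,0,0],[0,0,0]]]'
python3 - <<'E'
from h import *
d=grab("wrist","w9")
cv2.imwrite("pics/w9b.png",cv2.resize(d["image"][:,:,::-1],(800,600),interpolation=cv2.INTER_CUBIC))
E
```

```text
time_s: 11.0
position: [0.4937, -0.2198, 0.0923]
tool_rot: [[-0.343, 0.939, 0.001], [0.939, 0.343, -0.001], [-0.001, 0.001, -1.0]]
ft_force: [0.3, 0.0, 0.3]
grip_width: 0.0512
```

View pics/w9b.png

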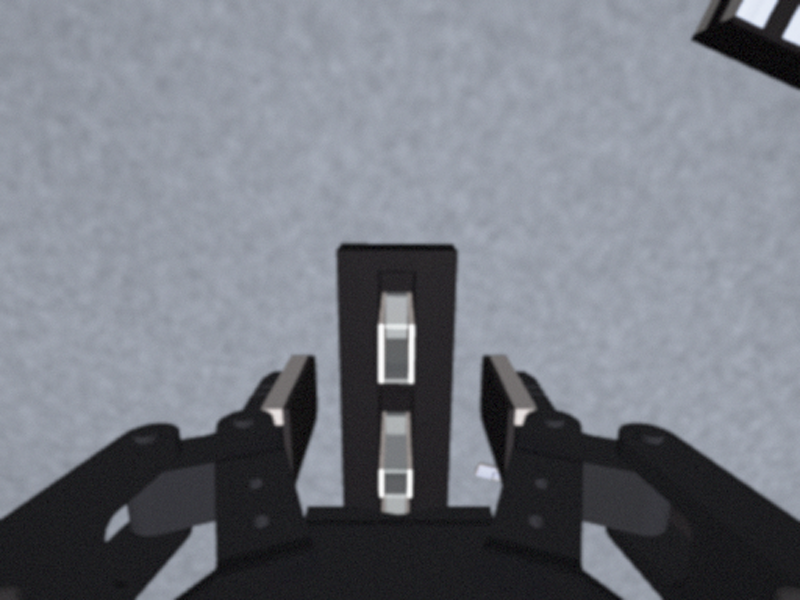

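```bash
python3 - <<'E'
from h import *
d=dict(np.load("pics/w9.npz"));s=env.observe();T=s["tool_rot"];o=s["position"];k=1/1.5625
for p in[(378,324),(415,324),(378,384),(414,384)]:print((T.T@(ray(d,(p[0]+.5)*k-.5,(p[1]+.5)*k-.5,.053)-o)*1000).round(1))
E
```

```text
[12.  -7.7 39.5]
[12.   5.4 39.5]
[-11.2  -7.9  39.5]
[-11.2   5.3  39.5]
```

```bash

python3 -m pendant '[[[0.004,-0.007,0.15],[0,0,0]],[[0,0,0.15],[0,0,0]],[[0,0,0.16],[0,0,0]],[[0,0,0],[0,0,0]]]'
python3 -m pendant '[[[0,0,0],[0,0,0]],[[0,0,0],[0,0,0]],[[0,0,0],[0,0,0]],[[0,0,0],[0,0,0]],[[0,0,0],[0,0,0]],[[0,0,0],[0,0,0]],[[0,0,0],[0,0,0]],[[0,0,0],[0,0,0]]]' -1 25
python3 - <<'E'
from h import *
d=grab("wrist","w10")
cv2.imwrite("pics/w10b.png",cv2.resize(d["image"][:,:,::-1],(800,600),interpolation=cv2.INTER_CUBIC))
E
```

```text
time_s: 11.55
position: [0.4921, -0.2191, 0.0447]
tool_rot: [[-0.343, 0.939, -0.001], [0.939, 0.343, 0.001], [0.001, -0.001, -1.0]]
ft_force: [-0.5, 0.6, 0.5]
grip_width: 0.0513
time_s: 12.55
position: [0.4927, -0.2195, 0.046]
tool_rot: [[-0.343, 0.939, 0.001], [0.939, 0.343, -0.001], [-0.001, 0.001, -1.0]]
ft_force: [-0.1, 0.9, 5.8]
grip_width: 0.0121
```

View pics/w10b.png

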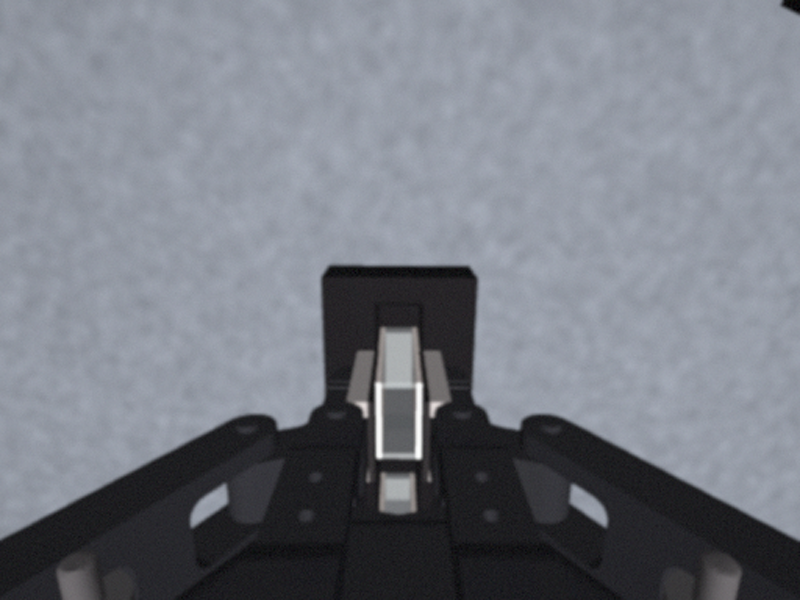

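```bash

python3 -m pendant '[[[0,0,-0.05],[0,0,0]],[[0,0,-0.1],[0,0,0]],[[0,0,-0.2],[0,0,0]],[[0,0,-0.3],[0,0,0]],[[0,0,-0.4],[0,0,0]],[[0,0,-0.4],[0,0,0]],[[0,0,0],[0,0,0]],[[0,0,0],[0,0,0]]]'
python3 - <<'E'
from h import *
d=grab("wrist","w11")
cv2.imwrite("pics/w11b.png",cv2.resize(d["image"][:,:,::-1],(800,600),interpolation=cv2.INTER_CUBIC))
d=grab("scene","s11");crop(d,"s11b",60,130,130,120,5)
E
```

```text
time_s: 13.6
position: [0.492, -0.219, 0.1899]
tool_rot: [[-0.343, 0.939, -0.001], [0.939, 0.343, 0.001], [0.001, -0.001, -1.0]]
ft_force: [0.1, 0.9, 0.0]
grip_width: 0.0123
```

View pics/w11b.png

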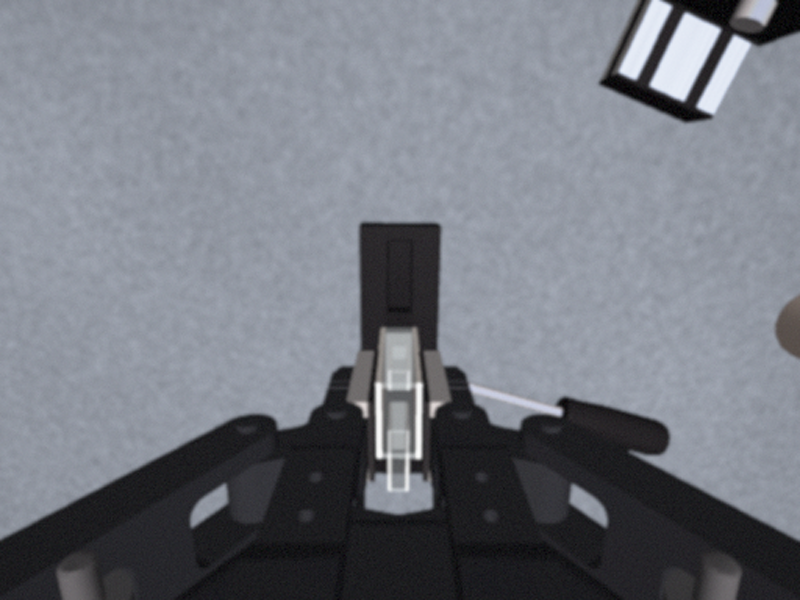

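View pics/s11b.png

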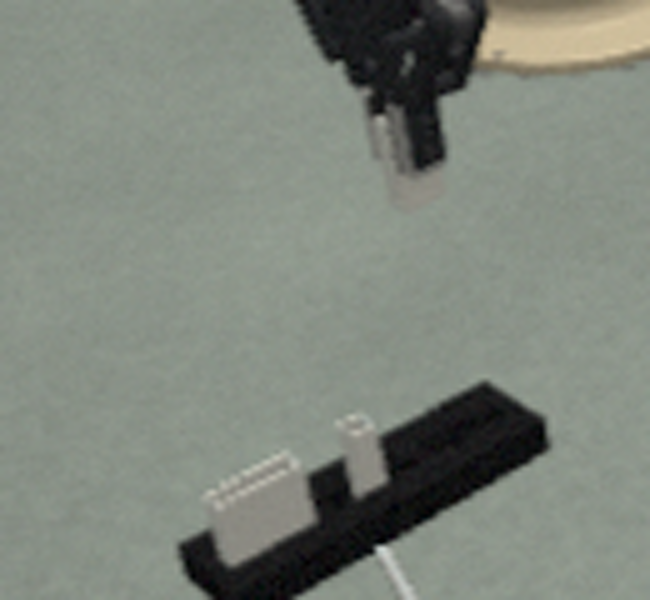

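```bash

python3 -m pendant '[[[0,0,-0.05],[0,0,0.079]],[[0,0,-0.05],[0,0,0.079]],[[0,0,0],[0,0,0.081]],[[0.2,0.06,0],[0,0,0]],[[0.3,0.1,0],[0,0,0]],[[0.4,0.12,0],[0,0,0]],[[0.4,0.12,0],[0,0,0]],[[0.4,0.12,0],[0,0,0]],[[0.4,0.12,0],[0,0,0]],[[0.4,0.12,0],[0,0,0]],[[0.4,0.12,0],[0,0,0]],[[0.25,0.08,0],[0,0,0]],[[0.15,0.04,0],[0,0,0]],[[0,0,0],[0,0,0]],[[0,0,0],[0,0,0]]]'
python3 - <<'E'
from h import *
d=grab("wrist","w12")
cv2.imwrite("pics/w12b.png",cv2.resize(d["image"][:,:,::-1],(800,600),interpolation=cv2.INTER_CUBIC))
E
```

```text
time_s: 15.58
position: [0.6004, 0.1072, 0.2001]
tool_rot: [[0.026, 1.0, -0.001], [1.0, -0.026, -0.0], [-0.0, -0.001, -1.0]]
ft_force: [0.9, 0.2, 0.1]
grip_width: 0.0124
```

View pics/w12b.png

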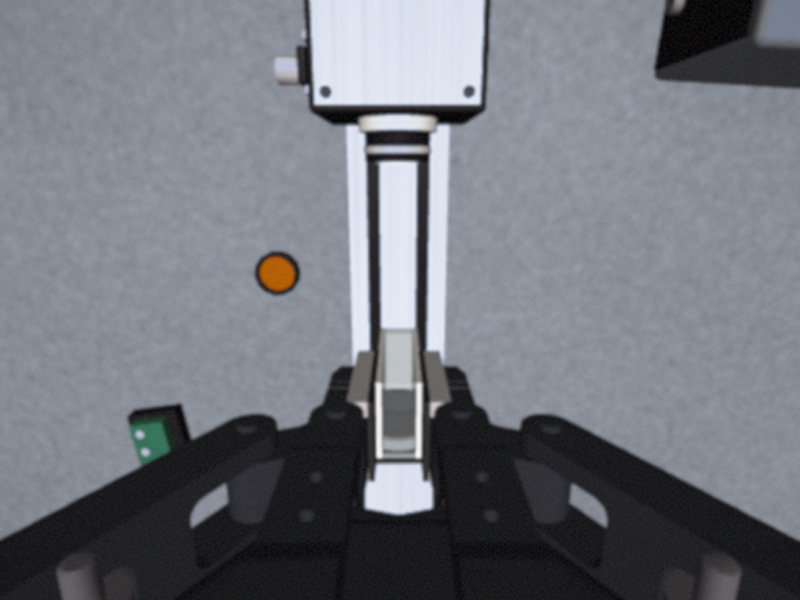

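```bash
cat > m4.py <<'E'
from h import *
import sys
f=sys.argv[1];rows=[int(a) for a in sys.argv[2].split(",")]
d=dict(np.load(f"pics/{f}.npz"));g=cv2.GaussianBlur(cv2.cvtColor(d["image"],cv2.COLOR_RGB2GRAY),(1,5),0).astype(float)
for r in rows:
    x=g[r];th=185 if len(sys.argv)<4 else float(sys.argv[3]);print(r,[round(u+(th-x[u])/(x[u+1]-x[u]),2) for u in range(215,300) if (x[u]-th)*(x[u+1]-th)<0])
E
python3 m4.py w12 20,30,40,50,60,78,95,110,130,150,170,190,210,250,270,285
python3 - <<'E'
from h import *
d=dict(np.load("pics/w12.npz"));crop(d,"w12c",205,60,100,100,6);crop(d,"w12d",220,200,70,110,7)
E
```

```text
20 []
30 []
40 []
50 []
60 [np.float64(296.08)]
78 [np.float64(232.2)]
95 [np.float64(221.56), np.float64(232.35), np.float64(275.5), np.float64(286.94)]
110 [np.float64(221.93), np.float64(233.56), np.float64(242.88), np.float64(265.77), np.float64(274.85), np.float64(286.62)]
130 [np.float64(222.56), np.float64(233.83), np.float64(242.93), np.float64(265.65), np.float64(274.7), np.float64(286.13)]
150 [np.float64(223.09), np.float64(234.19), np.float64(243.31), np.float64(265.57), np.float64(274.4), np.float64(285.67)]
170 [np.float64(223.48), np.float64(234.69), np.float64(243.51), np.float64(265.27), np.float64(273.89), np.float64(285.18)]
190 [np.float64(223.96), np.float64(234.95), np.float64(243.64), np.float64(273.64), np.float64(284.78)]
210 [np.float64(224.72), np.float64(235.65), np.float64(247.2), np.float64(263.08), np.float64(273.27), np.float64(284.29)]
250 [np.float64(240.4), np.float64(243.5), np.float64(266.1), np.float64(269.24)]
270 [np.float64(240.56), np.float64(243.77), np.float64(265.8), np.float64(269.06)]
285 [np.float64(240.62), np.float64(244.27), np.float64(265.5), np.float64(269.02)]
```

View pics/w12c.png

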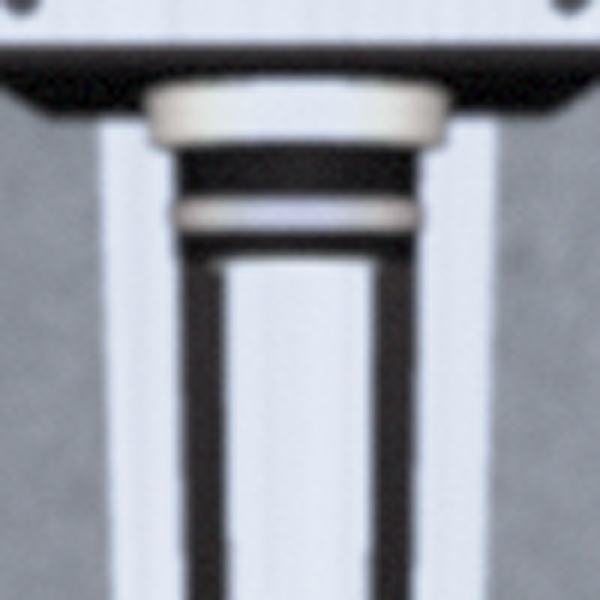

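View pics/w12d.png

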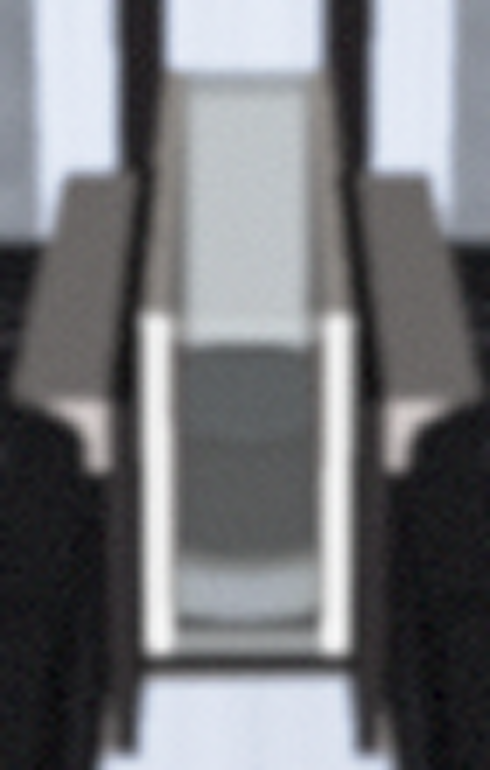

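```bash
python3 - <<'E'
from h import *
d=dict(np.load("pics/w12.npz"));s=env.observe();print(s["position"])
for v in(102.3,103):
  for z in(.06,.075,.09):print(v,z,ray(d,254.5,v,z)[1])
print("head edge",[ray(d,254.5,v,z)[1] for v,z in((67.4,.106),)])
# cell ring ends tool x: w12d rows 312 & 655 (px/7+200), top z=TCP+.007
for r in(312,655):print(ray(d,254.8,200+(r+.5)/7-.5,s["position"][2]+.007)[1]-s["position"][1])
print("cam",-d["R"].T@d["t"])
E
```

```text
[0.60042489 0.10711222 0.20025684]
102.3 0.06 0.1761265837789229
102.3 0.075 0.1759464440916582
102.3 0.09 0.17576630440439345
103 0.06 0.1755729925299223
103 0.075 0.17542432511508838
103 0.09 0.17527565770025447
head edge [np.float64(0.19772658830499196)]
0.011306108618597988
-0.011530761191303751
cam [0.60165388 0.17295796 0.32384713]
```

```bash

python3 -m pendant '[[[0.025,-0.002,0.15],[0,0,0]],[[0,0,0.2],[0,0,0]],[[0,0,0.2],[0,0,0]],[[0,0,0.2],[0,0,0]],[[0,0,0.15],[0,0,0]],[[0,0,0.1],[0,0,0]],[[0,0,0.095],[0,0,0]],[[0,0,0],[0,0,0]],[[0,0,0],[0,0,0]],[[0,0,0],[0,0,0]]]'
python3 - <<'E'
from h import *
d=grab("wrist","w13")
cv2.imwrite("pics/w13b.png",cv2.resize(d["image"][:,:,::-1],(800,600),interpolation=cv2.INTER_CUBIC))
d=grab("scene","s13");crop(d,"s13b",220,110,140,110,5)
d=grab("top","t13");crop(d,"t13b",170,140,130,90,6)
E
```

```text
time_s: 16.88
position: [0.6007, 0.1106, 0.0913]
tool_rot: [[0.025, 1.0, 0.001], [1.0, -0.025, -0.0], [0.0, 0.001, -1.0]]
ft_force: [0.9, 0.2, 0.1]
grip_width: 0.0123
```

View pics/w13b.png

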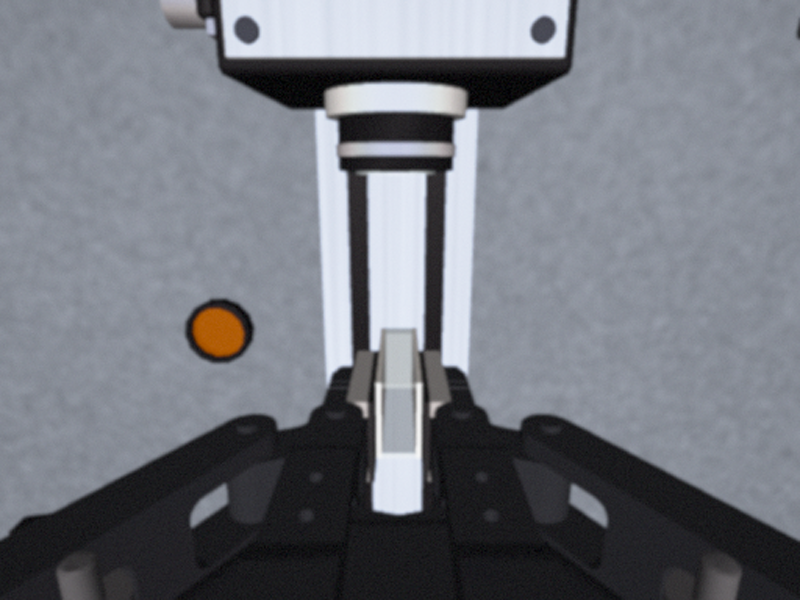

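View pics/s13b.png

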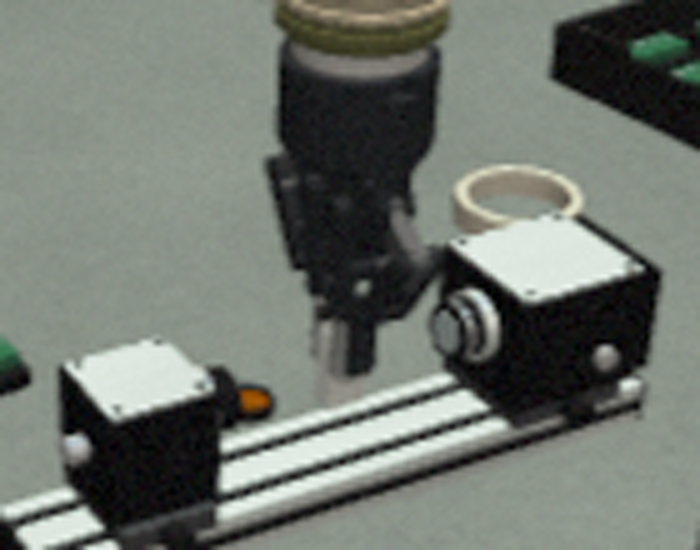

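View pics/t13b.png

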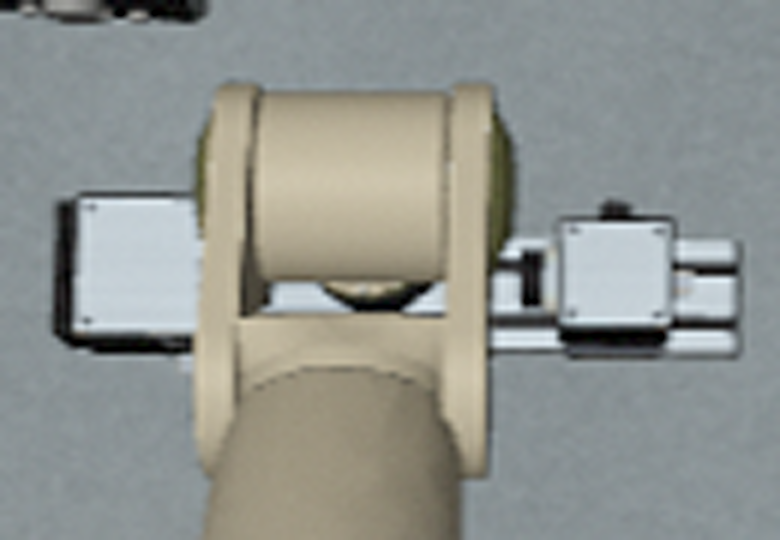

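```bash
python3 m4.py w13 75,80,115,130,150,170,190,210,250,270,285
python3 m4.py w13 88,90,92,94,96 120
python3 - <<'E'
from h import *
d=dict(np.load("pics/w13.npz"));crop(d,"w13c",195,30,120,90,6);
s=env.observe();print(s["position"],-d["R"].T@d["t"])
E
```

```text
75 [np.float64(297.2)]
80 [np.float64(215.11), np.float64(290.87)]
115 [np.float64(221.16), np.float64(235.49), np.float64(271.67), np.float64(285.72)]
130 [np.float64(221.58), np.float64(235.75), np.float64(271.26), np.float64(285.23)]
150 [np.float64(222.14), np.float64(235.91), np.float64(284.85)]
170 [np.float64(222.63), np.float64(236.05), np.float64(270.76), np.float64(284.37)]
190 [np.float64(223.16), np.float64(236.73), np.float64(270.64), np.float64(283.85)]
210 [np.float64(223.7), np.float64(236.86), np.float64(244.36), np.float64(247.6), np.float64(262.71), np.float64(265.47), np.float64(270.24), np.float64(283.38)]
250 [np.float64(240.41), np.float64(243.49), np.float64(266.12), np.float64(269.22)]
270 [np.float64(240.58), np.float64(243.82), np.float64(265.71), np.float64(269.06)]
285 [np.float64(240.62), np.float64(244.31), np.float64(265.26), np.float64(269.01)]
88 [np.float64(216.55), np.float64(289.47)]
90 [np.float64(216.57), np.float64(289.45)]
92 [np.float64(216.78), np.float64(219.55), np.float64(285.75), np.float64(289.29)]
94 []
96 []
[0.60052118 0.11063926 0.09110916] [0.60167074 0.17635693 0.21510291]
```

View pics/w13c.png

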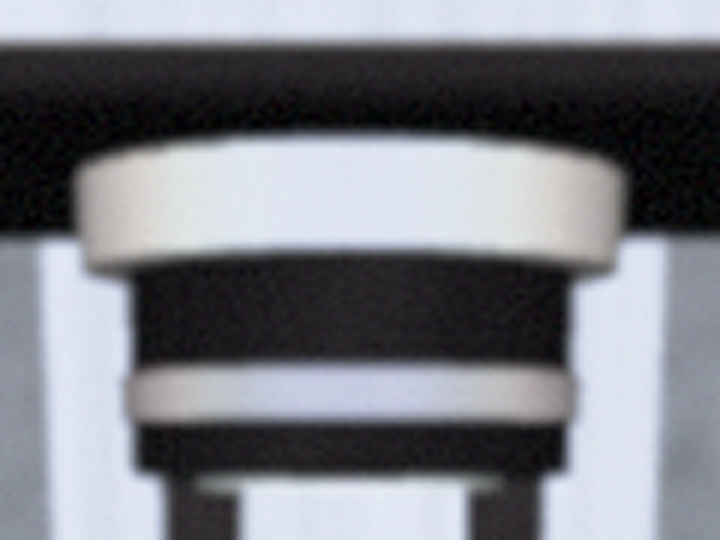

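```bash
python3 - <<'E'
from h import *
d=dict(np.load("pics/top1.npz"))
a,b=[ray(d,170+(x+.5)/6-.5,160+(157+.5)/6-.5,.085)for x in(270,521)];print("top tubes",a,b,(a+b)/2)
d=dict(np.load("pics/w13.npz"))
print("wrist tip",[ray(d,253.2,v,.075) for v in(107.5,108)])
# hold axis orientation
s=env.observe();T=s["tool_rot"];print(np.degrees(np.arctan2(T[1,0],T[0,0])),T[:,2])
# rig axis yaw from w13 profile
L=[ray(d,u,v,.025) for u,v in((253.44,115),(253.40,130),(253.5,150),(253.5,170),(253.5,190),(253.54,210))]
f=np.polyfit([p[1] for p in L],[p[0] for p in L],1);print("rig yaw",-np.degrees(np.arctan(f[0])),"axis x at .11",np.polyval(f,.11))
d=dict(np.load("pics/scene6.npz"));
for z in (.0525,.0975):print(proj(dict(np.load("pics/s13.npz")),[.6,.11,z]))
E
```

```text
top tubes [0.60160244 0.17265683 0.085     ] [0.60011124 0.04168473 0.085     ] [0.60085684 0.10717078 0.085     ]
wrist tip [array([0.6010075, 0.1758959, 0.075    ]), array([0.60100208, 0.17568419, 0.075     ])]
88.57326945699286 [ 4.73202392e-04  1.67021863e-05 -9.99999888e-01]
rig yaw -1.3863795852962064 axis x at .11 0.5993086275544698
[287.6394546  189.57783001]
[288.49051429 174.75679903]
```

```bash
python3 - <<'E'
from h import *
d=dict(np.load("pics/sc1.npz"))
C=lambda x,y:(215+(x+.5)/5-.5,140+(y+.5)/5-.5)
S=[ray(d,*C(*p),.106) for p in((466,74),(556,152))];R=[ray(d,*C(*p),.102) for p in((183,188),(243,237))]
print(S,R);s=np.mean(S,0);r=np.mean(R,0);print(s,r,(s+r)/2)
d=dict(np.load("pics/s13.npz"));crop(d,"s13c",270,165,50,40,12)
E
```

```text
[array([0.54810515, 0.2056444 , 0.106     ]), array([0.63781878, 0.1972765 , 0.106     ])] [array([0.57110041, 0.01870147, 0.102     ]), array([0.62370229, 0.02274226, 0.102     ])]
[0.59296197 0.20146045 0.106     ] [0.59740135 0.02072186 0.102     ] [0.59518166 0.11109116 0.104     ]
```

View pics/s13c.png

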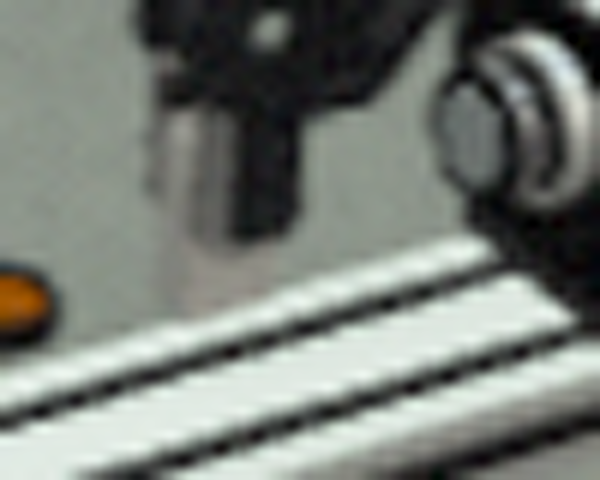

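```bash

python3 -m pendant '[[[-0.01,-0.007,0.004],[0,0,0]],[[0,0,0],[0,0,0]],[[0,0,0],[0,0,0]],[[0,0,0],[0,0,0]],[[0,0,0],[0,0,0]],[[0,0,0],[0,0,0]]]'
python3 - <<'E'
from h import *
d=grab("wrist","w14")
s=env.observe();print(s["position"],s["ft_force"],s["grip_width"])
d=grab("scene","s14");crop(d,"s14b",90,195,90,60,8)
E
python3 m4.py w14 115,150,190,270; python3 m4.py w14 86,88,90 120
```

```text
time_s: 17.77
position: [0.5997, 0.1096, 0.0904]
tool_rot: [[0.025, 1.0, 0.0], [1.0, -0.025, -0.0], [-0.0, 0.0, -1.0]]
ft_force: [-0.1, 0.2, -0.4]
grip_width: 0.012
[0.59972839 0.10966032 0.09043219] [ 0.04248165  0.08371883 -0.11826129] 0.012134297573078386
115 [np.float64(222.6), np.float64(236.89), np.float64(273.28), np.float64(287.45)]
150 [np.float64(223.6), np.float64(237.48), np.float64(272.77), np.float64(286.62)]
190 [np.float64(224.65), np.float64(237.94), np.float64(272.23), np.float64(285.52)]
270 [np.float64(240.58), np.float64(243.82), np.float64(265.69), np.float64(269.05)]
86 [np.float64(218.38), np.float64(292.03)]
88 [np.float64(218.6), np.float64(281.75), np.float64(291.96)]
90 []
```

View pics/s14.png

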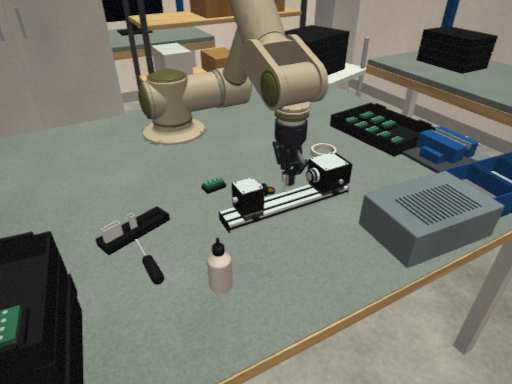

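View pics/w14.png

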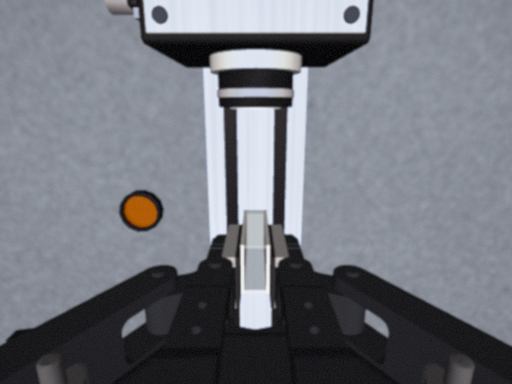

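```bash
python3 -c "
from rig import env
print(env.close_job())"
```

```text
the job is handed in; nothing more can be done
None
```

I pushed the filter slide home and then moved the middle-length cell from the rack into the light path. I handed the job in at about 18 s with the gripper still holding the cell there.

**Slide:** I pushed it until it stopped firmly. The force rose to about 12 N with no more travel, and the next wrist picture shows the cover plate lying against the head.

**Cell:** I gripped it by its frosted faces with 25 N, and the gripper reads 12.1 mm wide. It did not shift in the gripper during lifting or carrying.

**Last checks:**
- **Across the beam:** in the last wrist picture the cell and the source lens tube are centred within about 0.2 mm of each other.
- **Square and upright:** tool and rig yaw agree to about 0.1°, and the tool points straight down.
- **Height:** the cell's centre should be at about 75 mm. I worked this out from the grip height and did not measure it separately.
- **Free of contact:** the wrist force is about 0 N.
- **Other objects:** the last scene picture shows the other two cells, the screwdriver and the bottle where they were. I checked this by eye only.

**Disagreements:**
- **Midpoint along the beam:** the top camera put it at y = 107 mm, while the wrist and scene cameras put it at about 111 mm. I held the cell at 109.6 mm, so it may be 1–2 mm off midway.
- **Beam position in x:** working back from the knob contact put the beam about 1 mm further out than the wrist picture did. I used the wrist picture, because it shows the cell and the tube together.

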